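# Dock a relay module in the test fixture

## Task

Slide the grey relay module along the bench into the test dock, without picking it up: flush against the aluminium fence and fully home against the black contact block, orange-marked end first. Then push the red latch arm fully closed behind it so that it is locked in. Leave everything else on the bench where it is.

Things in the scene. Friction and masses are not known exactly. Their poses are not given: they have to be found in the camera images.
- module: Loose grey relay module lying on the bench, about 0.35 kg: 90 mm (its x) by 105 mm (its y), 44 mm high, with a 45 mm wide ridge along y in the middle rising to 58 mm. Origin: centre of its underside. Its -y end is the contact end, marked by an orange band across the ridge; it starts turned within 25 degrees of facing the contact block. Green terminals along both long edges.
- dock: Test dock screwed to the bench. Origin at bench level in the inner corner where fence and contact block meet; z up, +x away from the robot through the fence, +y along the fence away from the contact block. Module home: its origin at dock x = -45, y = 52.5 mm, its axes parallel to the dock's.
- fence_face (a point): Point on the fence face at bench level, dock x = 0, y = 200 mm. The aluminium fence is a straight bar with its face on the dock's plane x = 0, facing the robot, from y = -40 to 430 mm, 25 mm high, 20 mm thick.
- contact_face (a point): Middle of the contact block's face, 22 mm above the bench (dock x = -45, y = 0). The black block faces +y, reaches from dock x = -105 to 5 mm, is 40 mm high and 34 mm thick, with an orange strip on top; its brass pins enter the module's socket and do not hold it off.
- guide (a point): Low aluminium guide opposite the fence; this point is on its inner face at bench level, dock x = -94, y = 27 mm. It runs from y = 0 to 55 mm, then a lead-in flares away from the fence up to y = 77 mm; 20 mm high, 18 mm thick. The pocket is thus 94 mm wide for the 90 mm module.
- latch (a joint): Swing of the latch arm about its upright pivot, rad: 0 = closed on its stop (arm along dock +x, behind the docked module, 3.5 mm to spare), growing counter-clockwise from above to 2.3. It starts open at 1.6 to 2.1: the arm points along dock +y or a little back towards the robot, clear of the module's way along the fence. Light friction (about 1 N at the knob); it stays where left.
- module_bus (a point): Middle of the module's contact end face, 22 mm above its underside.
- latch_pivot (a point): Axis of the latch pivot, 18 mm above the bench (dock x = -114, y = 113.5 mm). The post is 24 mm in diameter at the foot, 20 mm above, and 26 mm high. The red arm is a bar 10 mm thick, reaching 78 mm from the axis, from 13.5 to 23.5 mm above the bench.
- latch_knob (a point): Centre of the black upright knob on the latch arm, 68 mm from the pivot axis, 45 mm above the bench; the knob is 18 mm in diameter, from 32 to 58 mm above the bench, on a thin stem.
- cube_relay: Bystander: clear plug-in relay 28 x 21.5 x 36 mm high, standing. Origin: centre of underside.
- solder_spool: Bystander: solder spool with blue flanges, 56 mm diameter, 40 mm high, standing. Origin: centre of underside.
- tape_roll: Bystander: yellow tape roll lying flat, 60 mm diameter, 19 mm high. Origin: centre of underside.
- screwdriver: Bystander: red-handled screwdriver lying behind the fence, 170 mm long along its x. Origin: about the middle, on its underside.
- multimeter: Bystander: blue multimeter lying face up, 180 (its x) x 86 x 46 mm high. Origin: centre of underside.
- contact_spray: Bystander: spray can 52 mm diameter, 150 mm high, standing. Origin: centre of underside.
- parts_tray: Bystander: blue open tray 100 (its x) x 150 x 30 mm. Origin: centre of underside.

How it is judged:
By the outcome, as a careful person would: the job done as asked, in the order asked, and still so for the second after the job is handed in, with the robot touching nothing.
It also fails if it takes over 64 s, if anything falls off the work surface, if the arm or the gripper's body presses on something with over 40 N, if the wrist force passes 120 N, or if a joint passes its speed limit or range.

## Robot

A 6-joint arm with a two-finger parallel gripper is mounted at the origin on the work surface. World frame = base frame: x ahead of the robot, y to its left, z up, the work surface at z = 0. Lengths are in m, angles in degrees, forces in N, time in s.
With the tool pointing down it reaches from about 0.325 to 0.85 m from the base axis. Payload 15.5 kg.
Tool frame: the origin (TCP) lies midway between the tips of the shut fingers; the grasp point (between the pads) lies 19 mm behind it; z points along the fingers, y is the line along which they close (so a half turn about z gives the same grasp; the last joint's range is limited). The gripper opens to 91 mm and grips with 3 to 60 N. Pads are 32 mm wide; open, the fingers measure 118 mm over their backs; the gripper's body (76 mm by 178 mm) begins 60 mm behind the grasp point.
Start: joints at [-75.831, 28.281, 77.091, -0, 74.628, -5.472], TCP at [0.21, -0.589, 0.184] pointing down, gripper open.
Joint ranges: [-166.48, 166.48], [-47.26, 123.95], [12.59, 153.08], [-70.14, 250.14], [6.76, 159.57], [-176.63, 176.63]. Speed limits (degrees/s): [108.29, 108.29, 147.25, 172.46, 172.46, 172.46].

## Interface

Orientations are given as a 3x3 rotation matrix whose columns are the frame's x, y, z axes.
In Python, from bench import ctrl gives the robot as it stands. The module is installed in compiled form; this text tells all that it offers. Calls block until the motion is done:
- ctrl.goto(position, orientation): joint-space move of the TCP to a pose.
- ctrl.move_l(position, vel=0.15, ori=None, contact_N=None): straight line of the TCP; ori=None keeps the orientation; vel is the mean speed in m/s. With contact_N (N) it stops when the force on the tool has changed by that much, and returns True; else False.
- ctrl.movej(angles): joint-space move.
- ctrl.command_gripper(opening): opening from 0.0 (shut) to 1.0 (fully open); the grip force is fixed at half the most; returns when the fingers have stopped.
- ctrl.sleep(seconds).
- ctrl.ik(position, orientation): joint angles nearest the present ones, or None.
- ctrl.read_camera(name): name is "scene" or "side" or "wrist"; returns the picture (420x560x3 uint8, blue, green, red); there is no depth.
- ctrl.camera_params(name): a dict with "fx", "fy", "cx", "cy" (pixels), "pose" (4x4, takes a point from camera to world coordinates); the wrist camera has in their place "T_tool_cam" (4x4, takes a point from camera to tool coordinates, whose origin is the TCP and whose axes are the flange's). Camera axes: x right, y up, looking along -z (the intrinsics and any distortion apply to the point x, -y, -z); pixel columns grow to the right and rows downward; lengths in m; the calibration is good to about 2 mm. The wrist camera is an equidistant fisheye: a pixel r from the principal point sees the ray r / f radians off the axis. A picture is of the moment at which its call begins: read the wrist's pose just before it. camera_params takes no time and is no camera call.
A pose or a line that the arm cannot do raises ctrl.MotionError and nothing moves.
- ctrl.sign_off(): hands the job in; it is judged then, once.
Readings, each from a call of its own:
- ctrl.current_t(): time.
- ctrl.current_q(): joint angles.
- ctrl.current_dq(): joint speeds.
- ctrl.current_effort(): joint torques, N m.
- ctrl.current_tool_pos(): TCP position.
- ctrl.current_eef_rot(): TCP orientation.
- ctrl.current_contact_force(): force on the tool from outside, world axes, zero at the start.
- ctrl.current_wrist_torque(): the same for the moment, N m.
- ctrl.current_grip_width(): opening from 0.0 (shut) to 1.0 (fully open).
- ctrl.current_grasp_force(): force on a finger pad.
Only numpy, scipy, OpenCV 4.12 (cv2) and the standard library are available. Lean on these libraries where they do the work, as an engineer would, in place of code of your own. Each camera call takes 0.05 s, during which the arm holds its last target. There are 200 camera calls.

## Working session

There is one attempt and no reset: what is moved stays moved. The work goes in short steps, each a Python script; the robot and the scene stay as the last script left them, time stands still between calls to the robot, and variables do not carry over. Pictures are saved under pics/ and viewed, at most 10 in all, crops included, and the job is handed in when it is done.

```bash
mkdir -p pics; python3 - <<'E'
from bench import ctrl
import cv2,numpy as np
for n in("scene","side"):
    cv2.imwrite(f"pics/{n}0.png",ctrl.read_camera(n)); p=ctrl.camera_params(n); print(n,{k:(np.round(v,4).tolist()) for k,v in p.items()})
p=ctrl.camera_params("wrist");print(p); print(ctrl.current_eef_rot(),ctrl.current_t())
E
```

```text
scene {'fx': 419.7381, 'fy': 419.7381, 'cx': 280.3562, 'cy': 212.242, 'pose': [[-0.0094, -0.8039, 0.5947, 1.2865], [1.0, -0.0088, 0.0039, 0.0393], [0.0021, 0.5947, 0.8039, 1.0115], [0.0, 0.0, 0.0, 1.0]]}
side {'fx': 451.0234, 'fy': 451.0234, 'cx': 280.6025, 'cy': 214.6235, 'pose': [[-0.967, 0.1491, -0.2065, 0.3038], [-0.2542, -0.6176, 0.7443, 1.0099], [-0.0166, 0.7722, 0.6351, 0.8841], [0.0, 0.0, 0.0, 1.0]]}
{'fx': 325.19226210127806, 'fy': 325.19226210127806, 'cx': 273.8089235209408, 'cy': 209.2738213867506, 'T_tool_cam': array([[ 3.31051645e-04,  9.56909407e-01,  2.90386429e-01,
         8.27828067e-02],
       [ 9.99999942e-01, -2.94362822e-04, -1.70025412e-04,
         2.44485326e-04],
       [-7.72199469e-05,  2.90386468e-01, -9.56909449e-01,
        -2.01741397e-01],
       [ 0.00000000e+00,  0.00000000e+00,  0.00000000e+00,
         1.00000000e+00]])}
[[ 9.41808958e-01  3.36148483e-01 -2.89487332e-04]
 [ 3.36148595e-01 -9.41808331e-01  1.09109526e-03]
 [ 9.41284363e-05 -1.12491405e-03 -9.99999363e-01]] 0.1
```

View pics/scene0.png

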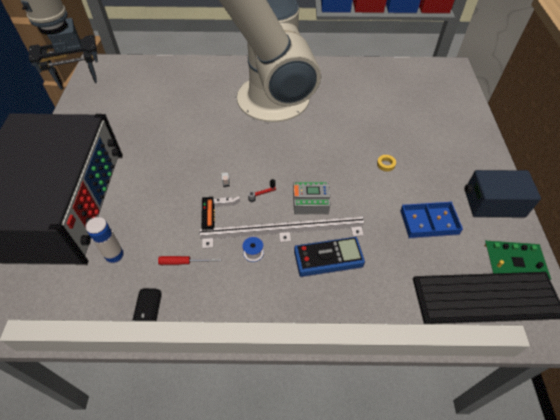

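View pics/side0.png

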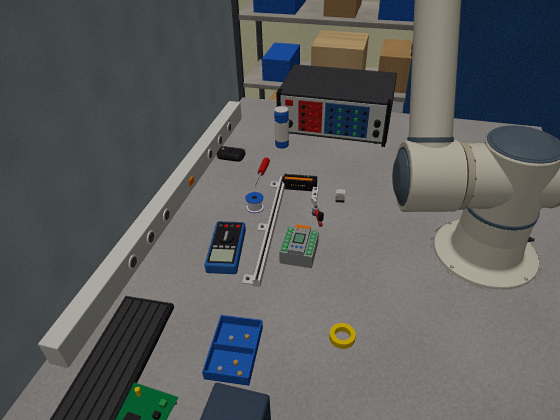

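The scene view shows the dock: fence from (201,234) to (363,221), block at (208,213), latch pivot near (252,197) with its knob at (272,184), module at (311,195). The side view shows the module's orange end facing the block. Next I'll raise and retract the arm clear of the instrument case, then look from above with the wrist camera.

```bash
cat > h.py <<'E'
from bench import ctrl
import cv2,numpy as np
DOWN=np.array([[1,0,0],[0,-1,0],[0,0,-1.]])
def Rz(deg):
    a=np.radians(deg);c,s=np.cos(a),np.sin(a);return np.array([[c,-s,0],[s,c,0],[0,0,1.]])
def ray(name,px,T=None):
    p=ctrl.camera_params(name);px=np.asarray(px,float)
    u=(px[0]-p['cx'])/p['fx'];v=(px[1]-p['cy'])/p['fy']
    if name=='wrist':
        th=np.hypot(u,v);s=np.sin(th)/max(th,1e-9);d=np.array([u*s,-v*s,-np.cos(th)]);P=T@p['T_tool_cam']
    else: d=np.array([u,-v,-1]);P=p['pose']
    return P[:3,3],P[:3,:3]@d
def hit(name,px,z,T=None):
    o,d=ray(name,px,T);return (o+d*(z-o[2])/d[2])
def tool():
    T=np.eye(4);T[:3,:3]=ctrl.current_eef_rot();T[:3,3]=ctrl.current_tool_pos();return T
def proj(w,T):
    p=ctrl.camera_params('wrist');c=np.linalg.inv(T@p['T_tool_cam'])@np.append(w,1)
    d=np.array([c[0],-c[1],-c[2]]);r=np.hypot(d[0],d[1]);th=np.arctan2(r,d[2])
    return np.array([p['cx']+p['fx']*th*d[0]/r,p['cy']+p['fy']*th*d[1]/r])
E
python3 - <<'E'
from h import *
for n,px,z in[("fenceL",(201,233),.025),("fenceR",(363,219),.025),("mod",(311,188),.05),("pivot",(252,197),.026),("knob",(272,184),.045),("block",(208,213),.04),("instr",(100,120),.15)]: print(n,hit("scene",px,z).round(3))
try:
    ctrl.move_l([0.13,-0.40,0.35],vel=.25); q=ctrl.current_q().copy(); 
    c=ctrl.ik([0.40,0,0.42],DOWN); print(q,c)
    q2=q.copy();q2[0]=0;q2[5]=0
    ctrl.goto([0.42,0.03,0.36],DOWN)
except ctrl.MotionError as e: print("ERR",e)
T=tool();np.save("T1.npy",T);cv2.imwrite("pics/w1.png",ctrl.read_camera("wrist"))
print(T.round(3),ctrl.current_t())
E
```

```text
fenceL [ 0.632 -0.189  0.025]
fenceR [0.578 0.274 0.025]
mod [0.484 0.125 0.05 ]
pivot [ 0.501 -0.051  0.026]
knob [0.466 0.008 0.045]
block [ 0.573 -0.173  0.04 ]
instr [ 0.306 -0.517  0.15 ]
[-8.01328819e+01  3.21322407e+00  8.71468855e+01  2.89914713e-03
  8.97015653e+01 -9.77316625e+00] [-8.56897955e+00 -3.23013002e-01  8.04766822e+01 -2.54444375e-14
  9.98463308e+01  8.14310204e+01]
[[ 1.    -0.001 -0.     0.42 ]
 [-0.001 -1.    -0.     0.029]
 [-0.     0.    -1.     0.36 ]
 [ 0.     0.     0.     1.   ]] 3.2667
```

View pics/w1.png

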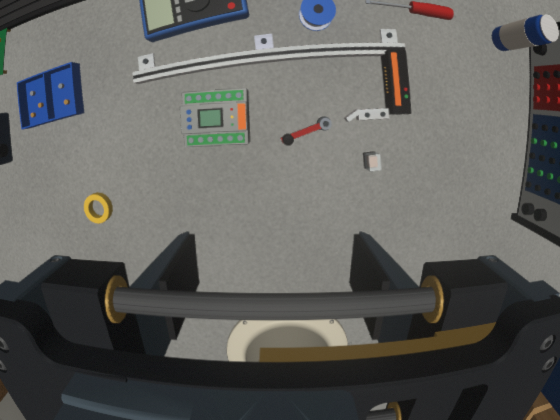

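The wrist view shows everything clearly: module at (215,118) with its orange end towards the block, fence edge from (135,77) to (405,50), block at (397,80), latch pivot at (325,124), knob at (288,140). I'll enlarge it to pick edges.

```bash
python3 - <<'E'
from h import *
im=cv2.imread("pics/w1.png");T=np.load("T1.npy")
cv2.imwrite("pics/w1c.png",cv2.resize(im[30:180,125:425],None,fx=2.65,fy=2.65,interpolation=cv2.INTER_CUBIC))
hsv=cv2.cvtColor(im,cv2.COLOR_BGR2HSV)
for n,lo,hi,z in[("orange",(5,150,120),(18,255,255),.05),("green",(55,90,70),(85,255,255),.044),("red",(0,140,60),(4,255,255),.0235)]:
    c,_=cv2.findContours(cv2.inRange(hsv,lo,hi)[30:180,125:425],0,2)
    for k in c:
        if cv2.contourArea(k)>15:
            (x,y),s,a=cv2.minAreaRect(k);print(n,(round(x+125,1),round(y+30,1)),np.round(s,1),round(a,1),hit("wrist",(x+125,y+30),z,T).round(4))
E
```

```text
orange (241.5, 116.0) [24.  7.] 90.0 [0.4994 0.0794 0.05  ]
orange (395.6, 78.5) [53.6  6.1] 85.1 [ 0.5681 -0.1674  0.05  ]
green (215.0, 138.5) [ 9.5 56.4] 87.3 [0.4641 0.1232 0.044 ]
green (213.5, 96.2) [ 9.5 57.7] 86.2 [0.5324 0.1243 0.044 ]
red (305.4, 130.7) [ 5.4 29.2] 69.1 [ 0.4748 -0.0228  0.0235]
```

View pics/w1c.png

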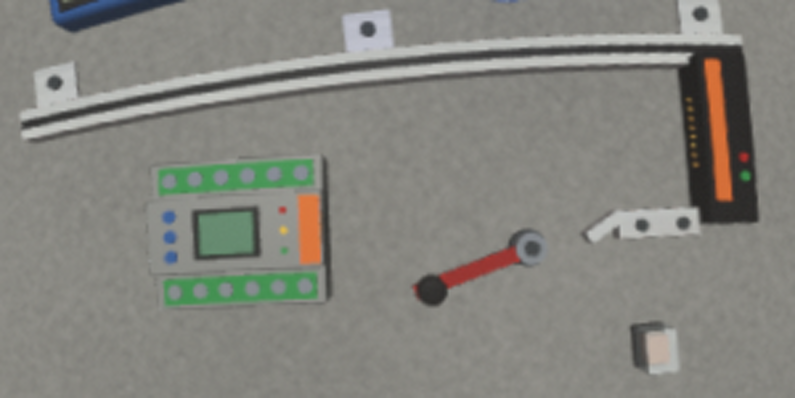

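Crop shows: fence lower front edge from (28,140) to (680,66), block face edge from (682,60) to (697,221), pivot (531,247), knob (432,290), module top corners (153,168), (323,156), (326,300), (163,308).

```bash
python3 - <<'E'
from h import *
T=np.load("T1.npy")
H=lambda p,z:hit("wrist",(p[0]/2.65+125-.3,p[1]/2.65+30-.3),z,T)[:2]
F=np.array([H(p,0) for p in[(28,140),(160,114),(300,93),(430,79),(560,70),(680,66)]])
vx,vy,x0,y0=cv2.fitLine(F.astype(np.float32),cv2.DIST_L2,0,.01,.01).ravel()
if vy<0:vx,vy=-vx,-vy
ang=np.degrees(np.arctan2(-vx,vy));print("fence",F.round(4).tolist(),"ang",ang)
bk=np.array([H(p,0.04) for p in[(682,60),(697,221),(757,221)]]);print("block",bk.round(4).tolist(),np.degrees(np.arctan2(*(bk[0]-bk[1])[::-1])))
ey=np.array([vx,vy]);ex=np.array([vy,-vx])
P=H((531,247),.026);K=H((432,290),.058)
print("P",P,"K",K,"r",np.linalg.norm(K-P),"latch deg",np.degrees(np.arctan2(*(K-P)[::-1]))-ang)
f0=np.array([x0,y0]);
print("pivot to fence (exp -.114)",(P-f0)@ex)
print("pivot to block face (exp .1135)",[(P-b)@ey for b in bk[:2]])
O1=P+.114*ex-.1135*ey;print("origin from pivot",O1)
fo=f0+ex*0; s=(bk[:2].mean(0)-f0)@ey; print("origin fence+block",f0+s*ey)
M=np.array([H(p,.044) for p in[(153,168),(323,156),(326,300),(163,308)]]);print("mod",M.round(4).tolist(),[np.linalg.norm(M[i]-M[i-1]).round(4) for i in range(4)],M.mean(0))
for i,j in((0,1),(3,2)):d=M[i]-M[j];print("mod ang",np.degrees(np.arctan2(-d[0],d[1]))-ang)
for n,px,z in[("fence L",(201,234),.0),("pivot",(252,197),.026),("knob",(272,182),.058)]: print(n,hit("scene",px,z).round(3))
E
```

```text
fence [[0.5704, 0.2779], [0.5795, 0.1827], [0.5886, 0.09], [0.597, 0.0069], [0.6062, -0.0773], [0.6157, -0.1593]] ang 5.8831124
block [[0.6117, -0.1472], [0.5099, -0.1583], [0.513, -0.1997]] 6.237203175219764
P [ 0.48848119 -0.05503534] K [0.46311332 0.00768601] r 0.06765719402830671 latch deg 106.13793145628227
pivot to fence (exp -.114) -0.1149921620264971
pivot to block face (exp .1135) [np.float64(0.10432006553493005), np.float64(0.10495251990700731)]
origin from pivot [ 0.61351444 -0.15625261]
origin fence+block [ 0.61359285 -0.14733391]
mod [[0.5403, 0.1754], [0.543, 0.0717], [0.4561, 0.0706], [0.4536, 0.1717]] [np.float64(0.0868), np.float64(0.1038), np.float64(0.0869), np.float64(0.1011)] [0.49825681 0.12235719]
mod ang -4.361900953692963
mod ang -4.444130069753467
fence L [ 0.619 -0.194  0.   ]
pivot [ 0.501 -0.051  0.026]
knob [0.469 0.009 0.058]
```

Everything agrees: pivot–fence 115 mm, knob radius 67.7 mm, module sides 87 x 102 mm. The block line I picked is the foot of its face, so the origin comes from the pivot: (0.6135, -0.156), turned 6°. First push: a two-finger pusher on the module's robot side, towards the fence.

```bash
cat >> h.py <<'E'
O=np.array([.6135,-.156]);A=5.95
RD=Rz(A)[:2,:2]
def D(x,y,z): return np.append(O+RD@np.array([x,y])/1000,z/1000)
def inD():
    p=ctrl.current_tool_pos();return np.append(RD.T@(p[:2]-O)*1000,p[2]*1000).round(1)
def st(m,r=None): print(m,r,inD(),np.round(ctrl.current_contact_force(),1),round(ctrl.current_t(),2))
ORI=Rz(A)@DOWN
E
python3 - <<'E'
from h import *
ctrl.goto(D(-172,286,100),ORI)
ctrl.command_gripper(.6); st("above")
ctrl.move_l(D(-172,286,12),vel=.12,contact_N=10); st("down")
r=ctrl.move_l(D(-125,286,12),vel=.08,contact_N=12);st("push",r)
r=ctrl.move_l(D(-98,286,12),vel=.04,contact_N=12);st("push",r)
ctrl.move_l(D(-160,286,12),vel=.15);st("back")
ctrl.move_l(D(-160,286,120),vel=.2)
T=tool();np.save("T2.npy",T);cv2.imwrite("pics/w2.png",ctrl.read_camera("wrist"))
E
```

```text
above None [-172.  286.  100.] [-0.5 -0.1 -0.2] 5.04
down None [-171.8  286.    12.4] [1.  0.9 0.1] 5.92
push False [-125.1  286.    12. ] [ 0.3 -0.9  0.4] 6.67
push True [-108.7  286.    11.5] [-4.3 -0.9  2.3] 7.17
back None [-158.7  286.    12.2] [0.4 0.2 0. ] 7.66
```

View pics/w2.png

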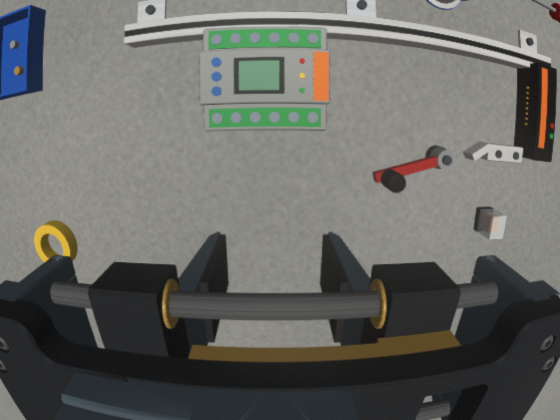

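The picture shows the module flush along the fence (contact felt at x = -108.7) with its orange end at (320,77) facing the block; the latch is still open. Now I push along the fence with the tool turned 90°.

```bash
python3 - <<'E'
from h import *
c=[]
for s in(90,-90):
    o=Rz(A+s)@DOWN; a=ctrl.ik(D(-47,380,120),o); b=ctrl.ik(D(-47,121,12),o); print(s,a,b)
    if a is not None and b is not None: c.append((abs(a[5]-ctrl.current_q()[5]),s,o))
_,s,o=min(c,key=lambda k:k[0]);print("use",s);np.save("o.npy",o)
ctrl.goto(D(-47,385,120),o);ctrl.command_gripper(.45);st("above")
ctrl.move_l(D(-47,385,12),vel=.15,contact_N=10);st("down")
r=ctrl.move_l(D(-46,200,12),vel=.10,contact_N=15);st("push1",r)
if not r:
    r=ctrl.move_l(D(-46,140,12),vel=.06,contact_N=15);st("push2",r)
if not r:
    r=ctrl.move_l(D(-46,105,12),vel=.03,contact_N=20);st("push3",r)
cv2.imwrite("pics/s3.png",cv2.resize(ctrl.read_camera("scene")[150:270,160:360],None,fx=3.5,fy=3.5))
E
```

```text
90 [ 1.63749908e+01  2.79284362e+01  8.93432334e+01 -2.54444375e-14
  6.27283304e+01  1.04249908e+01] [-1.03390788e+01  3.56949509e+01  9.67203082e+01 -2.54444375e-14
  4.75847408e+01 -1.62890788e+01]
-90 [ 1.63749908e+01  2.79284362e+01  8.93432334e+01 -2.54444375e-14
  6.27283304e+01 -1.69575009e+02] [-1.03390788e+01  3.56949509e+01  9.67203082e+01 -2.54444375e-14
  4.75847408e+01  1.63710921e+02]
use 90
above None [-47.  384.9 120.1] [-0.5 -0.2 -0.1] 10.13
down None [-46.5 385.1  12.7] [-0.1  0.4  0.2] 11.0
push1 False [-46.2 200.   12. ] [-3.2  3.2  1.5] 13.0
push2 False [-45.6 139.9  12.1] [ 0.5  0.3 -1.7] 14.15
push3 True [-46.4 121.7  11.8] [ 1.6 12.   4.9] 14.87
```

```bash
python3 - <<'E'
from h import *
ctrl.move_l(D(-46,160,12),vel=.15);ctrl.move_l(D(-46,160,120),vel=.25)
ctrl.goto(D(-132,50,120),ORI);ctrl.command_gripper(.6)
r=ctrl.move_l(D(-132,50,30),vel=.15,contact_N=8);st("down",r)
if not r:
    r=ctrl.move_l(D(-97,50,30),vel=.04,contact_N=15);st("seat",r)
ctrl.move_l(D(-132,50,30),vel=.15);ctrl.move_l(D(-132,50,120),vel=.25)
# view from robot side
ctrl.goto(D(-150,70,200),ORI)
T=tool();np.save("T4.npy",T);cv2.imwrite("pics/w4.png",ctrl.read_camera("wrist"));st("v")
E
```

```text
down False [-131.7   49.8   30.5] [ 0.5 -0.4 -0.3] 18.32
seat False [-97.3  50.1  30. ] [-0.6  0.9  0.6] 19.35
v None [-150.3   70.2  199. ] [ 0.5  0.8 -0.2] 20.73
```

View pics/w4.png

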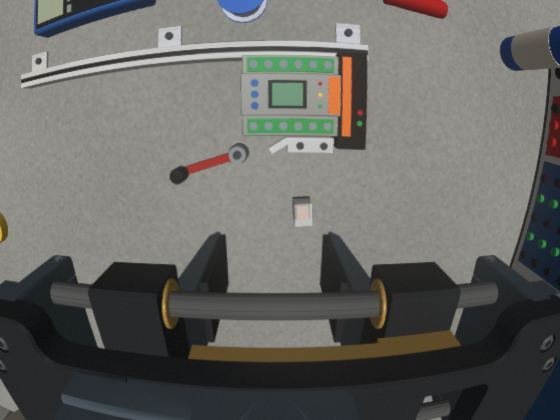

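```bash
python3 - <<'E'
from h import *
im=cv2.imread("pics/w4.png")
cv2.imwrite("pics/w4c.png",cv2.resize(im[30:170,220:380],None,fx=4.2,fy=4.2,interpolation=cv2.INTER_CUBIC))
E
```

```text
(no output)
```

View pics/w4c.png

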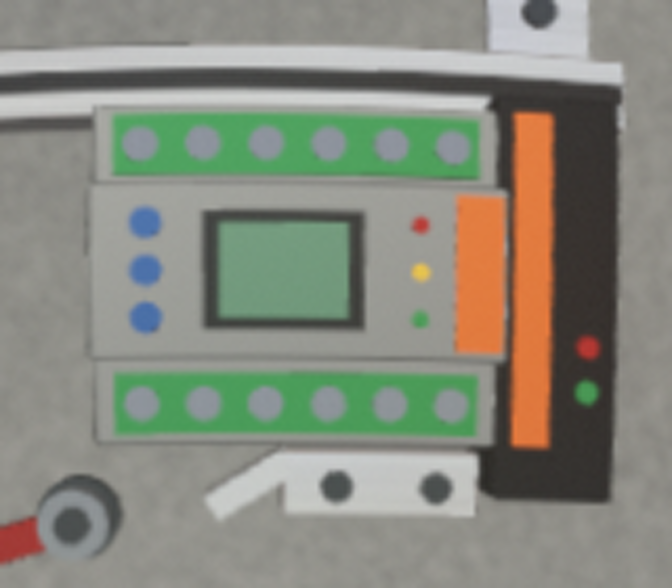

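The module looks home against block and fence with the guide clear. I'll measure its gaps numerically.

```bash
python3 - <<'E'
from h import *
T=np.load("T4.npy")
def H(p,z): return (RD.T@(hit("wrist",(p[0]/4.2+220-.4,p[1]/4.2+30-.4),z,T)[:2]-O)*1000).round(1)
for n,p,z in[("farL",(97,107),44),("farR",(497,109),44),("nearL",(97,441),44),("nearR",(493,444),44),("fence front top L",(5,100),25),("fence front foot L",(5,124),0),("fence top inner R",(480,97),25),("block top far",(497,100),40),("block top near",(485,495),40),("pivot",(72,522),26),("ridgeBL",(92,356),58),("ridgeTL",(94,184),58),("guide R",(476,452),20),("guide L",(283,451),20)]: print(n,H(p,z/1000))
E
```

```text
farL [ -1.6 103.6]
farR [-0.4  0.1]
nearL [-90.1 104. ]
nearR [-90.    0.1]
fence front top L [  4.9 130.6]
fence front foot L [  2.3 134.6]
fence top inner R [6.3 1.1]
block top far [ 2.8 -0.7]
block top near [-104.1    1.1]
pivot [-113.7  113. ]
ridgeBL [-67.7 103.7]
ridgeTL [-24.1 103. ]
guide R [-94.    0.2]
guide L [-94.6  54.6]
```

Within measuring error the module is home. The seating push missed because the fingertips taper. I'll repeat it lower with contact stop, re-press along y, then close the latch.

```bash
python3 - <<'E'
from h import *
ctrl.goto(D(-132,50,110),ORI)
r=ctrl.move_l(D(-132,50,25),vel=.15,contact_N=8);st("down",r)
r=ctrl.move_l(D(-84,50,25),vel=.05,contact_N=14);st("seat",r)
ctrl.move_l(D(-132,50,25),vel=.15);ctrl.move_l(D(-132,50,110),vel=.25)
o=np.load("o.npy")
ctrl.goto(D(-46,165,110),o);ctrl.command_gripper(.45)
ctrl.move_l(D(-46,165,12),vel=.2,contact_N=8)
r=ctrl.move_l(D(-46,110,12),vel=.05,contact_N=20);st("home",r)
ctrl.move_l(D(-46,165,12),vel=.15);ctrl.move_l(D(-46,165,110),vel=.25)
E
```

```text
down False [-131.3   49.7   26.2] [ 0.4 -0.1  0.5] 21.91
seat True [-85.9  50.4  24.4] [-0.3 -1.   0.3] 22.86
home True [-46.2 121.6  11.8] [ 2.1 14.3  5. ] 26.95
```

```bash
python3 - <<'E'
from h import *
ctrl.goto(D(-150,70,200),ORI)
T5=tool();cv2.imwrite("pics/w5.png",ctrl.read_camera("wrist"));st("v");np.save("T5.npy",T5)
for f,T in(("w4",np.load("T4.npy")),("w5",T5)):
    hsv=cv2.cvtColor(cv2.imread(f"pics/{f}.png"),cv2.COLOR_BGR2HSV)
    for n,lo,hi,z in[("orange",(5,150,120),(18,255,255),.05),("green",(55,90,70),(85,255,255),.044),("red",(0,140,60),(4,255,255),.0235)]:
        c,_=cv2.findContours(cv2.inRange(hsv,lo,hi)[30:200,150:380],0,2)
        for k in c:
            if cv2.contourArea(k)>60:
                (x,y),s,a=cv2.minAreaRect(k);print(f,n,np.round(s,1),round(a,1),(RD.T@(hit("wrist",(x+150,y+30),z,T)[:2]-O)*1000).round(1))
E
```

```text
v None [-150.    70.2  199.4] [-0.2  0.8 -0.3] 29.23
w4 orange [36. 10.] 90.0 [-45.6   5.4]
w4 orange [79.  9.] 90.0 [-46.6  -8.4]
w4 green [14. 86.] 90.0 [-80.7  52.3]
w4 green [86.2 13.8] 0.9 [-11.9  52.5]
w4 red [ 7.4 43.1] 72.3 [-124.6  148.8]
w5 orange [36. 10.] 90.0 [-44.8   5.8]
w5 orange [80.  9.] 90.0 [-46.3  -8. ]
w5 green [85.1 13.9] 0.9 [-79.6  52. ]
w5 green [86.2 13.8] 0.9 [-11.2  52.8]
w5 red [ 7.4 43.4] 72.6 [-124.6  148.8]
```

Module centre measures dock (-45.4, 52.4), so it is home and square. The latch arm is at 106.7°. Now I'll close it.

```bash
python3 - <<'E'
from h import *
def P(a,r,z=30): a=np.radians(a);return D(-114+r*np.cos(a),113.5+r*np.sin(a),z)
ctrl.goto(P(146,68,110),ORI);ctrl.command_gripper(0)
r=ctrl.move_l(P(146,68),vel=.15,contact_N=8);st("down",r)
for a in range(134,20,-12):
    r=ctrl.move_l(P(a,69),vel=.1,contact_N=20)
    if r: st(f"hit {a}",r);break
else:
    st("arc");r=ctrl.move_l(D(-46,113,30),vel=.04,contact_N=12);st("close",r)
    ctrl.move_l(D(-46,165,30),vel=.15);ctrl.move_l(D(-46,165,120),vel=.25)
    ctrl.goto(D(-150,70,200),ORI)
    T=tool();np.save("T6.npy",T);im=ctrl.read_camera("wrist");cv2.imwrite("pics/w6.png",im);st("v")
    cv2.imwrite("pics/w6c.png",cv2.resize(im[30:170,180:380],None,fx=4,fy=4,interpolation=cv2.INTER_CUBIC))
    hsv=cv2.cvtColor(im,cv2.COLOR_BGR2HSV)
    for n,lo,hi,z in[("orange",(5,150,120),(18,255,255),.05),("green",(55,90,70),(85,255,255),.044),("red",(0,140,60),(4,255,255),.0235)]:
        c,_=cv2.findContours(cv2.inRange(hsv,lo,hi)[30:200,150:380],0,2)
        for k in c:
            if cv2.contourArea(k)>60:
                (x,y),s,a=cv2.minAreaRect(k);print(n,np.round(s,1),round(a,1),(RD.T@(hit("wrist",(x+150,y+30),z,T)[:2]-O)*1000).round(1))
E
```

```text
down False [-170.2  151.5   30.3] [ 0.2  0.1 -0.3] 31.22
arc None [-51.9 143.5  29.9] [-0.1  0.6  0.8] 34.13
close False [-46.1 113.1  30. ] [0.3 0.2 0.8] 35.07
v None [-149.9   70.3  199.1] [-0.1  0.  -0.4] 36.82
orange [36. 10.] 90.0 [-45.    5.3]
orange [79.  9.] 90.0 [-46.   -8.5]
green [14. 85.] 90.0 [-80.   52.7]
green [14. 86.] 90.0 [-11.5  52.3]
red [ 7.4 43.3] 72.6 [-124.5  148.6]
```

View pics/w6c.png

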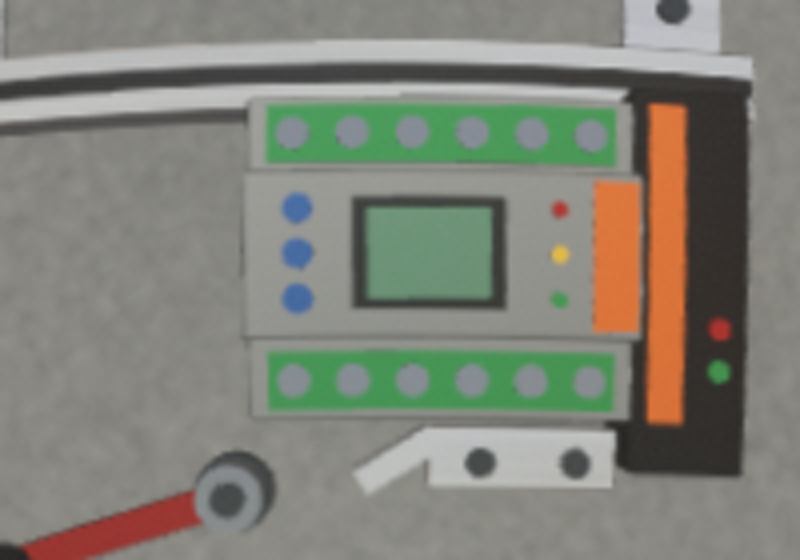

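The latch has not moved: the finger passed without touching, and the z = 30 seat push missed too. I suspect the finger tips are higher than assumed, or the fingers are not shut. I'll check the width and probe the bench.

```bash
python3 - <<'E'
from h import *
print("grip",ctrl.current_grip_width(),ctrl.current_grasp_force())
ctrl.goto(D(-46,200,80),ORI)
r=ctrl.move_l(D(-46,200,15),vel=.15,contact_N=8);st("d",r)
if not r: r=ctrl.move_l(D(-46,200,-40),vel=.03,contact_N=5);st("probe",r)
im=ctrl.read_camera("side");s=ctrl.camera_params("side")
cv2.imwrite("pics/s7.png",cv2.resize(im[130:300,200:400],None,fx=3.5,fy=3.5,interpolation=cv2.INTER_CUBIC))
ctrl.move_l(D(-46,200,80),vel=.2)
E
```

```text
grip 0.0057585860164064435 0.0
d False [-45.6 199.3  16. ] [ 0.7  0.6 -0.6] 38.23
probe True [-46.1 200.  -30. ] [-1.7 -0.2 11.5] 39.58
```

View pics/s7.png

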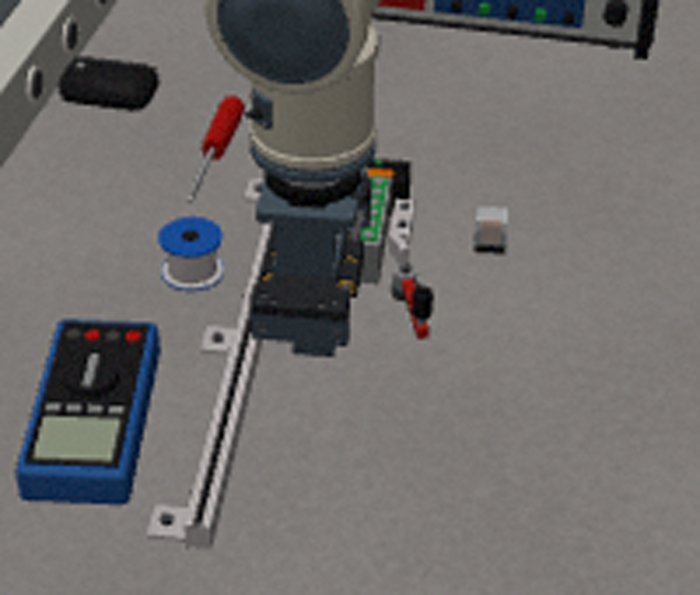

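The probe shows the real finger tips 30 mm above the commanded TCP. That explains the misses, and the "seat" contact was on the module's ridge, so it did press the module to the fence. The side view shows latch and surroundings untouched. I'll repeat the latch sweep 25 mm lower (tip at about 35 mm).

```bash
python3 - <<'E'
from h import *
def P(a,r,z=6): a=np.radians(a);return D(-114+r*np.cos(a),113.5+r*np.sin(a),z)
ctrl.goto(P(146,68,90),ORI)
r=ctrl.move_l(P(146,68),vel=.15,contact_N=8);st("down",r)
for a in range(134,20,-12):
    r=ctrl.move_l(P(a,69),vel=.1,contact_N=20)
    if r: st(f"hit {a}",r);break
else:
    st("arc");r=ctrl.move_l(D(-46,113,6),vel=.04,contact_N=12);st("close",r)
    ctrl.move_l(D(-46,165,6),vel=.15);ctrl.move_l(D(-46,165,120),vel=.25)
    ctrl.goto(D(-150,70,200),ORI)
    T=tool();np.save("T8.npy",T);im=ctrl.read_camera("wrist");cv2.imwrite("pics/w8.png",im);st("v")
    cv2.imwrite("pics/w8c.png",cv2.resize(im[30:170,180:380],None,fx=4,fy=4,interpolation=cv2.INTER_CUBIC))
    hsv=cv2.cvtColor(im,cv2.COLOR_BGR2HSV)
    for n,lo,hi,z in[("orange",(5,150,120),(18,255,255),.05),("green",(55,90,70),(85,255,255),.044),("red",(0,140,60),(4,255,255),.0235)]:
        c,_=cv2.findContours(cv2.inRange(hsv,lo,hi)[30:200,150:380],0,2)
        for k in c:
            if cv2.contourArea(k)>60:
                (x,y),s,a=cv2.minAreaRect(k);print(n,np.round(s,1),round(a,1),(RD.T@(hit("wrist",(x+150,y+30),z,T)[:2]-O)*1000).round(1))
E
```

```text
down False [-169.9  151.6    6.1] [0.8 0.4 0.3] 41.64
arc None [-52.  143.6   6. ] [0.1 0.4 0.1] 44.56
close True [-50.3 133.1   5.8] [-0.6  8.3  4.6] 45.0
v None [-149.9   70.3  199.1] [-0.1  0.2 -0.2] 46.72
orange [36. 10.] 90.0 [-45.1   5.3]
orange [79.  9.] 90.0 [-46.1  -8.5]
green [14. 86.] 90.0 [-80.1  52.2]
green [14. 86.] 90.0 [-11.5  52.4]
red [43.  8.] 88.2 [-78.8 113. ]
```

View pics/w8c.png

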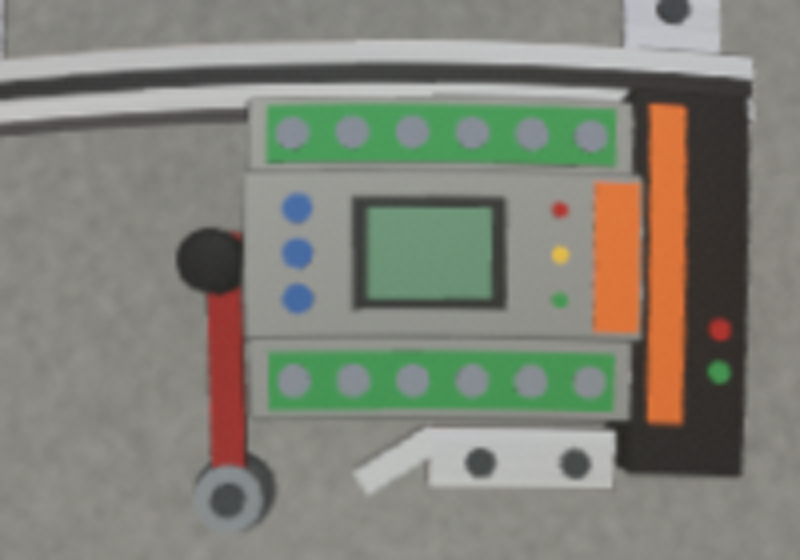

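The arm now lies straight behind the module (red centre at dock (-78.8, 113.0), about 0°). The closing push ended against the stop with 12 N, and the module is still home.

```bash
python3 -c "
from bench import ctrl
print(ctrl.sign_off(),ctrl.current_t())"
```

```text
the job is handed in; nothing more can be done
the job is handed in; nothing more can be done
```

Job handed in: the module measures home in the dock (flush to fence and contact block within about 1 mm by camera), the latch is closed on its stop, and I saw no bystander move; the verdict itself was not shown to me.

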